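Clear the toppled oil bottle and hold the tool case open

ROBOT

A 6-joint arm with a two-finger parallel gripper is mounted at the origin on the work surface. World frame = base frame: x ahead of the robot, y to its left, z up, the work surface at z = 0. Lengths are in m, angles in rad, forces in N, time in s.
With the tool pointing down it reaches from about 0.25 to 0.775 m from the base axis. Payload 4 kg.
Tool frame: the origin (TCP) lies at the very end of the fingers, on their centre line; the grasp point (between the pads) lies 19 mm behind it (robot.tcp_to_grasp is the distance from the TCP to the grasp point, in m); z points along the fingers, y is the line along which they close (so a half turn about z gives the same grasp; the last joint's range is limited). The gripper opens to 94 mm and grips with 3 to 60 N. Pads are 16 mm wide; open, the fingers measure 119 mm over their backs; the gripper's body (75 mm by 177 mm) begins 78 mm behind the grasp point.
Start: joints at [1.171, 0.087, 1.371, -0, 1.684, -0.103], TCP at [0.161, 0.526, 0.206] pointing down, gripper open.
Joint ranges: [-3.1, 3.1], [-0.76, 2.03], [0.27, 2.55], [-1.08, 4.22], [0.17, 2.65], [-2.57, 2.57]. Speed limits (rad/s): [2.79, 2.79, 3.14, 3.14, 3.14, 3.14].

INTERFACE

Orientations are given as [roll, pitch, yaw] about the fixed x, y, z axes, in that order (R = Rz(yaw) Ry(pitch) Rx(roll)).
In Python, from bench import robot, vision, order gives the robot as it stands (robot), with the cameras (vision) and the job (order).
- The arm moves only by the shell command python3 nudge.py FILE, which reads ROWS from the file FILE. ROWS is a JSON object whose key "plan" holds a list of rows, 1 to 20 of them, each of 5 numbers: the finger opening in m, then dx, dy, dz in m, then a turn about the tool's z in rad; each row shifts and turns the commanded pose from where the row before left it, along the tool's axes as they then stand; what a row does not reach is not made up. A row lasts 1/12 s, in which the tool goes at most 0.0417 m and 0.125 rad, less where a joint would pass 70% of its speed; a pose out of reach is approached as far as the arm can. The fingers move at their own pace and stop on an object; the grip force is fixed at half the most. Time passes only in rows, so rows that do not move let the fingers close. It prints the time, the measured TCP pose, the force, the opening and the grip force at its end. Input that does not fit is refused with a message, and nothing moves.
- robot.get_obs(): the state, without advancing time (a new reading comes with each control period).
- vision.snapshot(name): name is "scene" or "top"; returns a dict with "color" (384x512x3 uint8, blue, green, red), "fx", "fy", "cx", "cy" (pixels), "extrinsics" (4x4, takes a point from world to camera coordinates). Camera axes: x right, y down, z forward; pixel columns grow to the right and rows downward; lengths in m; the calibration is good to about 2 mm. A picture is of the moment at which its call begins. There is no depth.
- order.close_job(): hands the job in; it is judged then, once.
The state is a dict: "time": time; "joint_positions": joint angles; "qvel": joint speeds; "joint_torque": joint torques, N m; "tool_pos": TCP position; "ee_rot": TCP orientation; "wrist_force": force on the tool from outside, world axes, zero at the start; "wrist_torque": the same for the moment, N m; "width": finger opening in m; "finger_force": force on a finger pad.
Only numpy, scipy, OpenCV 4.12 (cv2) and the standard library are available. Lean on these libraries where they do the work, as an engineer would, in place of code of your own. Each camera call takes 0.05 s, during which the arm holds its last target. There are 200 camera calls.

TASK

The oil bottle has toppled over onto the lid of the tool case: take it off, stand it upright in the middle of the round cork mat beside the case and let go of it, with the lid still shut. Then lift the case lid, which falls shut by itself, and hold it half open at 45 degrees so that I can reach in; finish still holding it there with the gripper, the bottle standing where you put it. Leave the other things on the bench as they are.

Things in the scene. Friction and masses are not known exactly. Their poses are not given: they have to be found in the camera images.
- lid (a joint): angle of the case lid about its hinge, rad: 0 shut, 0.785 is 45 degrees, 1.57 upright, stop at 1.9. The hinge turns freely, nothing latches, and the lid (about 0.5 kg) falls shut if let go below upright. The lid is a 244 x 284 mm plate, 8 mm thick; its hinge is on the side of the case far from the robot, so the side near the robot rises.
- lid_handle (a point): middle of the lid's handle: a round steel bar 10 mm thick and 120 mm long, parallel to the hinge, on two posts (10 mm thick, 55 mm either side of the middle), its axis 40 mm above the lid's upper face and 28 mm from the lid's near edge. Axes turn with the lid: x from the handle towards the hinge, y along the bar, z out of the lid's upper face.
- lid_hinge (a point): middle of the hinge line, at the far upper edge of the case, level with the lid's lower face. In the lid's frame the handle point lies at x = -212 mm, z = +48 mm from here.
- case: the grey sheet-metal tool case, fixed to the bench: 240 mm deep (x), 280 mm wide (y), 85 mm high without the lid; origin at the centre of its underside, x away from the robot towards the hinge side. The shut lid's upper face is 94 mm above the bench.
- bottle: the oil bottle, lying on its side on the lid at the start: a square body 46 x 46 mm and 100 mm long with rounded edges, then a round neck and cap (30 mm across) to 128 mm in all; about 0.2 kg, centre of mass about 52 mm from the base. Origin at the centre of its base, z along the bottle towards the cap, x and y square to the body's sides.
- mat: round cork mat, 130 mm across and 4 mm thick, fixed flat on the bench at the left or the right of the case; origin at the centre of its underside.
- tray: open plastic parts tray, 100 x 120 mm, 35 mm high, fixed, on the other side of the case from the mat; origin at the centre of its underside.
- mug: ceramic mug, 80 mm across, 95 mm high, standing behind on the left; origin at the centre of its underside. Bystander.
- spray: round upright bottle, 54 mm across, 170 mm high, standing on the right; origin at the centre of its underside. Bystander.
- jar: glass jar with a steel cap, 64 mm across, 75 mm high, behind on the right; origin at the centre of its underside. Bystander.
- tape: roll of tape lying flat, 100 mm across, 24 mm high, in front on the right; origin at the centre of its underside. Bystander.
- screwdriver: screwdriver, 160 mm, lying in front of the case; origin below its middle. Bystander.
- wrench: small wrench, 150 mm, lying in front on the left; origin below its middle. Bystander.
- spool: empty flanged spool, 54 mm across, 46 mm high, standing on the left; origin at the centre of its underside. Bystander.

How it is judged:
By the outcome, as a careful person would: the job done as asked, in the order asked, and still so for the second after the job is handed in, while the arm keeps its last pose, push and grip.
It also fails if it takes over 64 s, if anything falls off the work surface, if the arm or the gripper's body presses on something with over 40 N, if the wrist force passes 120 N, or if a joint passes its speed limit or range.

## Working session

There is one attempt and no reset: what is moved stays moved. The work goes in short steps, Python scripts to look and compute and a shell command to move; the robot and the scene stay as the last step left them, time stands still between calls to the robot, and variables do not carry over. Pictures are saved under pics/ and viewed, at most 10 in all, crops included, and the job is handed in when it is done.

```bash
ls; mkdir -p pics
python3 - <<'E'
from bench import robot, vision, order
import cv2,numpy as np
for n in("scene","top"):
    s=vision.snapshot(n);cv2.imwrite(f"pics/{n}0.png",s["color"]);print(n,s["fx"],s["fy"],s["cx"],s["cy"],np.round(s["extrinsics"],4).tolist())
print(robot.get_obs(),robot.tcp_to_grasp)
E
```

```text
bench.py
nudge.py
pics
scene 427.3501677052535 427.3501677052535 252.21917547898272 188.41164138634844 [[0.5293, 0.8484, 0.0097, -0.3117], [0.6873, -0.422, -0.5912, -0.2692], [-0.4975, 0.3196, -0.8065, 1.6792], [0.0, 0.0, 0.0, 1.0]]
top 347.2985004855948 347.2985004855948 258.7873382011533 192.32150824132287 [[0.0224, -0.9997, 0.0022, 0.0014], [-0.997, -0.0225, -0.0737, 0.5178], [0.0737, -0.0006, -0.9973, 1.0156], [0.0, 0.0, 0.0, 1.0]]
{'time': 0.1, 'joint_positions': array([ 1.17091768e+00,  8.78712116e-02,  1.37208136e+00,  2.30584364e-05,
        1.68359271e+00, -1.03095324e-01]), 'qvel': array([-0.00129809,  0.00078194, -0.00313125,  0.00149984, -0.0001912 ,
        0.00020143]), 'joint_torque': array([ 2.65167662e-03, -3.41254342e+01, -3.03300726e+01,  7.19626760e-02,
        3.05264269e-02, -1.10351091e-04]), 'tool_pos': array([0.16064921, 0.52550705, 0.20443766]), 'ee_rot': array([-3.13965275e+00, -2.23745991e-04,  2.84481169e+00]), 'wrist_force': array([ 0.18465853, -0.12853139, -0.11086099]), 'wrist_torque': array([-0.02774835,  0.0083756 ,  0.03423786]), 'finger_force': 0.0, 'width': 0.09429759412282565} 0.0188
```

View pics/top0.png

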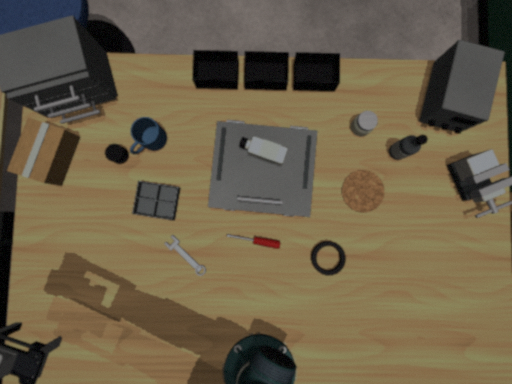

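View pics/scene0.png

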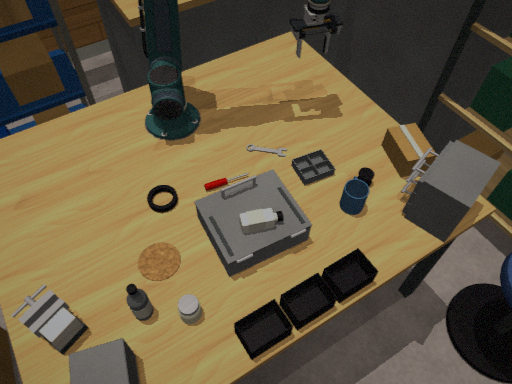

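The top view shows the bottle at about (265,150), with its cap at (244,143), on the lid. The handle is at (260,201), the mat at (362,191), the spray at (405,147) and the jar at (363,123). Next I'll measure these.

```bash
cat > h.py <<'E'
import numpy as np,cv2
from bench import robot, vision, order
def ray(s,u,v):
    E=np.array(s["extrinsics"]);R,t=E[:3,:3],E[:3,3]
    return -R.T@t,R.T@np.array([(u-s["cx"])/s["fx"],(v-s["cy"])/s["fy"],1])
def plane(s,u,v,z):
    o,d=ray(s,u,v);return o+d*(z-o[2])/d[2]
def cross(a,ua,b,ub):
    o1,d1=ray(a,*ua);o2,d2=ray(b,*ub)
    k=np.linalg.lstsq(np.c_[d1,-d2],o2-o1,rcond=None)[0]
    p,q=o1+k[0]*d1,o2+k[1]*d2
    return (p+q)/2,np.linalg.norm(p-q)
def blobs(m,amin=20):
    c,_=cv2.findContours(m.astype(np.uint8),cv2.RETR_EXTERNAL,cv2.CHAIN_APPROX_NONE)
    return [x for x in c if cv2.contourArea(x)>amin]
E
python3 - <<'E'
from h import *
t=vision.snapshot("top");s=vision.snapshot("scene")
hsv=cv2.cvtColor(t["color"],cv2.COLOR_BGR2HSV)
for (u,v) in [(270,151),(262,201),(300,200),(362,191),(346,180),(340,220),(244,143),(230,150)]: print((u,v),hsv[v,u])
hs=cv2.cvtColor(s["color"],cv2.COLOR_BGR2HSV)
for (u,v) in [(258,219),(279,216),(160,262),(240,180),(200,262)]: print("s",(u,v),hs[v,u])
a=cv2.resize(t["color"][100:230,190:400],None,fx=3.8,fy=3.8,interpolation=cv2.INTER_CUBIC)
b=cv2.resize(s["color"][160:280,130:320],None,fx=4,fy=4,interpolation=cv2.INTER_CUBIC)
cv2.imwrite("pics/ta.png",a);cv2.imwrite("pics/sa.png",b)
E
```

```text
(270, 151) [ 54   9 145]
(262, 201) [ 10   6 121]
(300, 200) [30  6 92]
(362, 191) [ 14 133 119]
(346, 180) [ 15 130 122]
(340, 220) [ 22 101 139]
(244, 143) [120   9  28]
(230, 150) [10  8 91]
s (258, 219) [ 34  23 170]
s (279, 216) [ 17 255  20]
s (160, 262) [ 16 147 149]
s (240, 180) [ 20 118 167]
s (200, 262) [ 20 131 167]
```

View pics/ta.png

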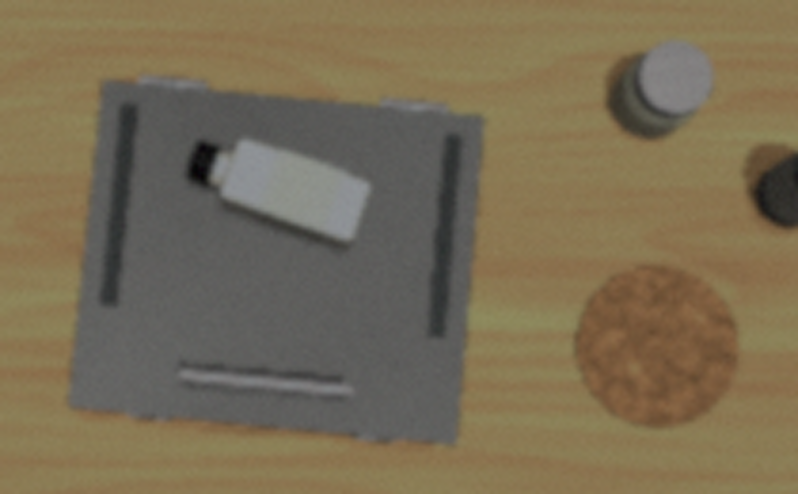

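The crop shows the black cap at crop (204,163), a narrower white neck, then the body from (232,180) to (362,215). The bar runs from (180,376) to (352,390), and the mat is at (657,346).

```bash
cat > m.py <<'E'
from h import *
t=vision.snapshot("top");s=vision.snapshot("scene")
P=lambda x,y:(190+(x+.5)/3.8-.5,100+(y+.5)/3.8-.5)
c=[P(102,80),P(484,117),P(457,442),P(70,407)]
w=np.array([plane(t,*q,.094) for q in c]);print("lid corners\n",w.round(4),"sizes",np.linalg.norm(np.diff(w,axis=0),axis=1),"yaw",np.arctan2(*(w[0]-w[3])[1::-1]),np.arctan2(*(w[1]-w[2])[1::-1]))
def big(im,f,box):
    h=cv2.cvtColor(im,cv2.COLOR_BGR2HSV).astype(int);m=f(h).astype(np.uint8);z=np.zeros_like(m);x0,y0,x1,y1=box;z[y0:y1,x0:x1]=m[y0:y1,x0:x1]
    b=blobs(cv2.morphologyEx(z,cv2.MORPH_CLOSE,np.ones((3,3))),8);return max(b,key=cv2.contourArea)
T,S=t["color"],s["color"]
mat=lambda h:(h[...,0]<18)&(h[...,1]>115)
m=big(cv2.GaussianBlur(T,(5,5),0),mat,(320,150,400,230));e=cv2.fitEllipse(m);print("mat",e,plane(t,*e[0],.004))
q=[plane(t,*p[0],.004)[:2] for p in m];print("diam",np.ptp(q,axis=0))
hb=lambda h:(h[...,2]>112)&(h[...,1]<40)
m=big(T,hb,(225,190,300,212));r=cv2.minAreaRect(m);bx=cv2.boxPoints(r);print("bar",r)
o=sorted(bx.tolist());A=plane(t,*np.mean(o[:2],0),.134);B=plane(t,*np.mean(o[2:],0),.134);print(A,B,"mid",(A+B)/2,"len",np.linalg.norm(A-B),"dir",np.arctan2(*(A-B)[1::-1]))
wt=lambda h:(h[...,2]>118)&(h[...,1]<45)
m=big(T,wt,(235,130,295,170));r=cv2.minAreaRect(m);print("body top",r);o=cv2.boxPoints(r);print(np.array([plane(t,*p,.117) for p in o]).round(4))
bk=lambda h:h[...,2]<60
m=big(T,bk,(236,130,252,152));M=cv2.moments(m);ct=(M["m10"]/M["m00"],M["m01"]/M["m00"])
m=big(S,bk,(270,205,290,228));r2=cv2.minAreaRect(m);cs=r2[0];print("cap",ct,cs,cross(t,ct,s,cs),plane(t,*ct,.117))
m=big(S,wt,(236,200,282,240));print("body scene",cv2.minAreaRect(m))
E
python3 m.py
```

```text
lid corners
 [[ 0.7109  0.1362  0.094 ]
 [ 0.6896 -0.146   0.094 ]
 [ 0.4502 -0.1289  0.094 ]
 [ 0.4692  0.1519  0.094 ]] sizes [0.28308947 0.24006432 0.28139793] yaw -0.06451444921319924 -0.07149852132236874
mat ((362.7835693359375, 190.40492248535156), (41.13463592529297, 42.819602966308594), 139.8964385986328) [ 0.53169041 -0.3014672   0.004     ]
diam [0.12796082 0.12716707]
bar ((259.03631591796875, 200.11280822753906), (44.27460861206055, 1.8357003927230835), 5.355824947357178)
[0.49270494 0.07036843 0.134     ] [ 0.484392   -0.04636025  0.134     ] mid [0.48854847 0.01200409 0.134     ] len 0.11702431068770869 dir 1.499700422663969
body top ((265.8000183105469, 148.6000213623047), (39.84469223022461, 17.076295852661133), 18.43494987487793)
[[ 0.6239  0.0553  0.117 ]
 [ 0.6689  0.0417  0.117 ]
 [ 0.6365 -0.062   0.117 ]
 [ 0.5916 -0.0481  0.117 ]]
cap (242.55974842767296, 142.31761006289307) (279.0, 217.0) (array([0.64706003, 0.05939878, 0.109087  ]), np.float64(0.003057216711052944)) [0.64605098 0.06036686 0.117     ]
body scene ((257.69232177734375, 215.46153259277344), (14.904827117919922, 37.26206588745117), 78.69007110595703)
```

View pics/sa.png

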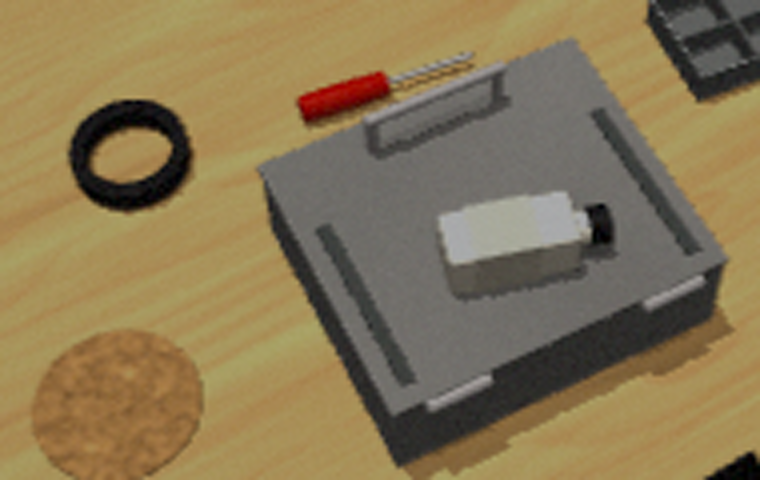

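The scene crop confirms the bottle lies flat, with a 30 mm black cap at crop (600,226), and the lid is clear. Estimates: cap at (0.646, 0.060, 0.117), bottle axis at 1.268 rad, mat at (0.532, -0.301) and bar middle at (0.489, 0.012). The measured sizes agree with the given ones.

Now I'll move above the cap and turn.

```bash
cat > d.py <<'E'
import sys;from h import *
from scipy.spatial.transform import Rotation as R
o=robot.get_obs();x,y,z,yaw=map(float,sys.argv[1:5])
r=R.from_euler("xyz",o["ee_rot"])
print("t",o["time"],"tcp",o["tool_pos"].round(4),o["ee_rot"].round(3),"tool d",r.inv().apply(np.array([x,y,z])-o["tool_pos"]).round(4),"turn",round((o["ee_rot"][2]-yaw+np.pi)%(2*np.pi)-np.pi,3),"F",o["wrist_force"].round(1),"M",o["wrist_torque"].round(2),"w",round(o["width"],4),"j6",o["joint_positions"].round(2))
E
echo '{"plan":[[0.094, -0.0333, -0.0168, 0, 0], [0.094, -0.0333, -0.0168, 0, 0], [0.094, -0.0333, -0.0168, 0, 0], [0.094, -0.0333, -0.0168, 0, 0], [0.094, -0.0333, -0.0168, 0, 0], [0.094, -0.0333, -0.0168, 0, 0], [0.094, -0.0333, -0.0168, 0, 0], [0.094, -0.0333, -0.0168, 0, 0], [0.094, -0.0333, -0.0168, 0, 0], [0.094, -0.0333, -0.0168, 0, 0], [0.094, -0.0333, -0.0168, 0, 0], [0.094, -0.0333, -0.0168, 0, 0], [0.094, -0.0333, -0.0168, 0, 0], [0.094, -0.0333, -0.0168, 0, 0], [0.094, -0.0333, -0.0168, 0, 0], [0.094, -0.0333, -0.0168, 0, 0], [0.094, -0.0333, -0.0168, 0, 0], [0.094, -0.0333, -0.0168, 0, 0]]}' > rows.txt && python3 nudge.py rows.txt
echo '{"plan":[[0.07, 0, 0, 0, 0.1213], [0.07, 0, 0, 0, 0.1213], [0.07, 0, 0, 0, 0.1213], [0.07, 0, 0, 0, 0.1213], [0.07, 0, 0, 0, 0.1213], [0.07, 0, 0, 0, 0.1213], [0.07, 0, 0, 0, 0.1213], [0.07, 0, 0, 0, 0.1213], [0.07, 0, 0, 0, 0.1213], [0.07, 0, 0, 0, 0.1213], [0.07, 0, 0, 0, 0.1213], [0.07, 0, 0, 0, 0.1213], [0.07, 0, 0, 0, 0.1213], [0.07, 0, 0, 0, 0]]}' > rows.txt && python3 nudge.py rows.txt
python3 d.py .6466 .062 .106 1.268
```

```text
time: 1.8
tool_pos: [0.6467, 0.06, 0.2053]
ee_rot: [3.141, -0.0, 2.845]
wrist_force: [-0.0, -0.1, -0.4]
width: 0.094
finger_force: 0.0
time: 2.97
tool_pos: [0.6456, 0.0615, 0.2052]
ee_rot: [-3.141, 0.0, 1.266]
wrist_force: [0.1, 0.6, -0.1]
width: 0.07
finger_force: 0.0
t 2.9667 tcp [0.6456 0.0615 0.2052] [-3.141  0.     1.266] tool d [0.0008 0.0008 0.0992] turn -0.002 F [ 0.1  0.6 -0.1] M [-0.02  0.13 -0.03] w 0.07 j6 [0.01 0.31 1.11 0.   1.72 0.31]
```

```bash
echo '{"plan":[[0.06, 0.001, 0.001, 0.033, 0], [0.06, 0, 0, 0.033, 0], [0.06, 0, 0, 0.023, 0], [0.06, 0, 0, 0.01, 0], [0.06, 0, 0, 0, 0], [0.02, 0, 0, 0, 0], [0.02, 0, 0, 0, 0], [0.02, 0, 0, 0, 0], [0.02, 0, 0, 0, 0], [0.02, 0, 0, 0, 0], [0.02, 0, 0, 0, 0], [0.02, 0, 0, 0, 0], [0.02, 0, 0, 0, 0]]}' > rows.txt && python3 nudge.py rows.txt
echo '{"plan":[[0.02, 0, 0, -0.01, 0], [0.02, 0, 0, -0.015, 0], [0.02, 0, 0, -0.025, 0], [0.02, 0, 0, -0.025, 0], [0.02, 0, 0, -0.025, 0], [0.02, 0, 0, -0.025, 0], [0.02, 0, 0, -0.025, 0], [0.02, 0, 0, 0, 0], [0.02, 0, 0, 0, 0], [0.02, 0, 0, 0, 0]]}' > rows.txt && python3 nudge.py rows.txt
python3 d.py .6466 .062 .106 1.268
python3 - <<'E'
from h import *
s=vision.snapshot("scene")["color"];t=vision.snapshot("top")["color"]
a=cv2.resize(s[130:300,150:350],None,fx=3,fy=3);b=cv2.resize(t[80:250,200:260],None,fx=3,fy=3)
cv2.imwrite("pics/l1.png",np.hstack([a,b]))
E
```

```text
time: 4.05
tool_pos: [0.6478, 0.0622, 0.1081]
ee_rot: [3.139, -0.001, 1.268]
wrist_force: [0.3, 0.1, 4.5]
width: 0.0293
finger_force: 30.0
time: 4.88
tool_pos: [0.6461, 0.0622, 0.2539]
ee_rot: [-3.138, 0.001, 1.268]
wrist_force: [-0.9, -0.5, -1.9]
width: 0.0291
finger_force: 30.0
t 4.8833 tcp [0.6461 0.0622 0.2539] [-3.138e+00  1.000e-03  1.268e+00] tool d [1.000e-04 1.100e-03 1.479e-01] turn -0.0 F [-0.9 -0.5 -1.9] M [0.08 0.09 0.01] w 0.0291 j6 [0.01 0.31 1.01 0.   1.82 0.31]
```

View pics/l1.png

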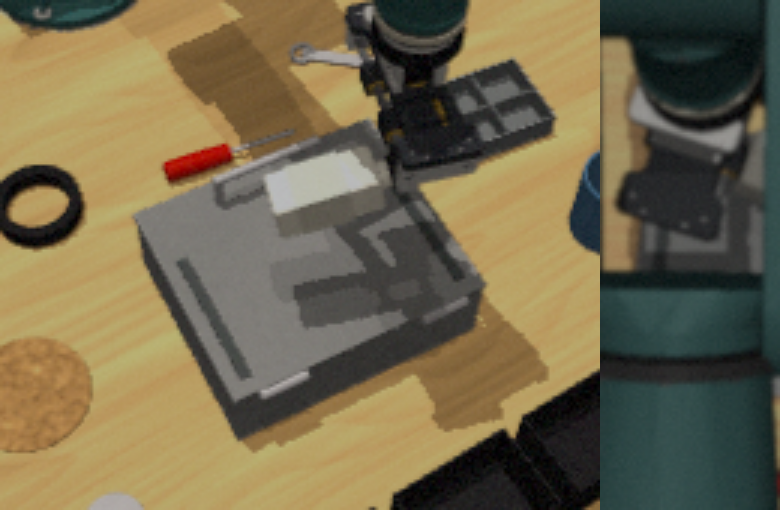

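The bottle is held by the cap and still roughly horizontal, with its base at crop (320,190). Pad friction stops it swinging down. I'll go low over the lid and see whether the commanded opening lowers the grip force.

```bash
echo '{"plan":[[0.02, 0, 0, 0.03, 0], [0.02, 0, 0, 0.03, 0], [0.02, 0, 0, 0.02, 0], [0.02, 0, 0, 0, 0], [0.027, 0, 0, 0, 0]]}' > rows.txt && python3 nudge.py rows.txt
echo '{"plan":[[0.027, 0, 0, 0, 0], [0.027, 0, 0, 0, 0]]}' > rows.txt && python3 nudge.py rows.txt|tail -2
echo '{"plan":[[0.028, 0, 0, 0, 0], [0.028, 0, 0, 0, 0]]}' > rows.txt && python3 nudge.py rows.txt|tail -2
echo '{"plan":[[0.0285, 0, 0, 0, 0], [0.0285, 0, 0, 0, 0]]}' > rows.txt && python3 nudge.py rows.txt|tail -2
echo '{"plan":[[0.029, 0, 0, 0, 0], [0.029, 0, 0, 0, 0]]}' > rows.txt && python3 nudge.py rows.txt|tail -2
python3 d.py .6466 .062 .106 1.268
```

```text
time: 5.4
tool_pos: [0.6451, 0.0622, 0.1729]
ee_rot: [-3.135, 0.002, 1.268]
wrist_force: [-0.1, 0.2, -1.4]
width: 0.0293
finger_force: 30.0
width: 0.0293
finger_force: 30.0
width: 0.0294
finger_force: 30.0
width: 0.0295
finger_force: 30.0
width: 0.0293
finger_force: 19.7
t 6.0667 tcp [0.6469 0.0621 0.1766] [3.141 0.    1.268] tool d [-0.0002 -0.0002  0.0706] turn -0.0 F [ 0.7  0.4 -1.4] M [0.01 0.1  0.03] w 0.0293 j6 [ 0.01  0.32  1.16 -0.    1.67  0.31]
```

```bash
echo '{"plan":[[0.0291, 0, 0, 0, 0], [0.0291, 0, 0, 0, 0]]}' > rows.txt && python3 nudge.py rows.txt|tail -2
echo '{"plan":[[0.0292, 0, 0, 0, 0], [0.0292, 0, 0, 0, 0], [0.0292, 0, 0, 0, 0]]}' > rows.txt && python3 nudge.py rows.txt|tail -2
python3 d.py .6466 .062 .106 1.268
cat > b.py <<'E'
from h import *
s=vision.snapshot("scene")["color"];h=cv2.cvtColor(s,cv2.COLOR_BGR2HSV)
m=((h[...,2]>95)&(h[...,1]<55)).astype(np.uint8);z=m*0;z[150:280,180:310]=m[150:280,180:310]
for c in blobs(z,100):print(cv2.minAreaRect(c),cv2.boundingRect(c),cv2.contourArea(c))
E
python3 b.py
```

```text
width: 0.0293
finger_force: 17.8
width: 0.0294
finger_force: 15.5
t 6.4833 tcp [0.6469 0.0621 0.1767] [ 3.141 -0.     1.268] tool d [-0.0002 -0.0003  0.0707] turn -0.0 F [-0.   1.  -1.4] M [ 0.04  0.15 -0.02] w 0.0294 j6 [0.01 0.32 1.16 0.   1.67 0.31]
((243.5734100341797, 217.42202758789062), (74.97550201416016, 71.85999298095703), 61.69924545288086) (195, 176, 88, 88) 3796.0
```

```bash
echo '{"plan":[[0.0294, 0, 0, 0, 0], [0.0294, 0, 0, 0, 0]]}' > rows.txt && python3 nudge.py rows.txt|tail -3
echo '{"plan":[[0.0296, 0, 0, 0, 0], [0.0296, 0, 0, 0, 0], [0.0296, 0, 0, 0, 0]]}' > rows.txt && python3 nudge.py rows.txt|tail -3
python3 - <<'E'
from h import *
s=vision.snapshot("scene")["color"]
cv2.imwrite("pics/l2.png",cv2.resize(s[130:280,180:340],None,fx=3,fy=3))
E
```

```text
wrist_force: [0.6, -0.7, -1.2]
width: 0.0302
finger_force: 11.0
wrist_force: [-0.5, -0.6, -1.1]
width: 0.0295
finger_force: 6.7
```

View pics/l2.png

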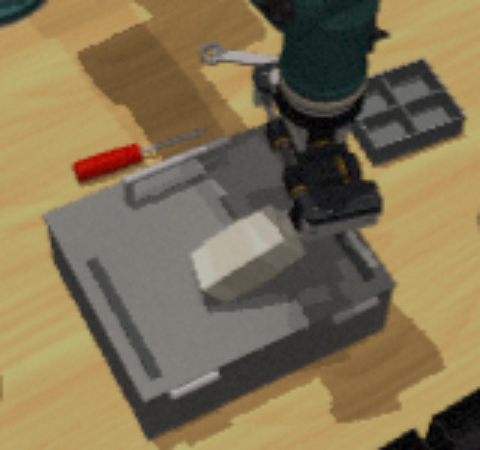

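It has pivoted: the base edge is at crop (215,280), down on or near the lid. I'll raise it gently with the light grip so it keeps swinging down.

```bash
echo '{"plan":[[0.0296, 0, 0, -0.005, 0], [0.0296, 0, 0, -0.008, 0], [0.0296, 0, 0, -0.008, 0], [0.0296, 0, 0, -0.008, 0], [0.0296, 0, 0, -0.008, 0], [0.0296, 0, 0, -0.008, 0], [0.0296, 0, 0, -0.008, 0], [0.0296, 0, 0, -0.008, 0], [0.0296, 0, 0, -0.008, 0], [0.0296, 0, 0, 0, 0], [0.0296, 0, 0, 0, 0]]}' > rows.txt && python3 nudge.py rows.txt
echo '{"plan":[[0.0298, 0, 0, 0, 0], [0.0298, 0, 0, 0, 0], [0.0298, 0, 0, 0, 0]]}' > rows.txt && python3 nudge.py rows.txt
python3 - <<'E'
from h import *
s=vision.snapshot("scene")["color"]
cv2.imwrite("pics/l3.png",cv2.resize(s[100:280,180:340],None,fx=3,fy=3))
E
```

```text
time: 7.92
tool_pos: [0.6472, 0.0621, 0.2464]
ee_rot: [3.14, -0.001, 1.268]
wrist_force: [1.0, -0.6, -2.1]
width: 0.0298
finger_force: 6.1
time: 8.17
tool_pos: [0.6466, 0.0621, 0.2446]
ee_rot: [-3.14, 0.0, 1.268]
wrist_force: [-0.8, 0.6, -1.6]
width: 0.0295
finger_force: 2.5
```

View pics/l3.png

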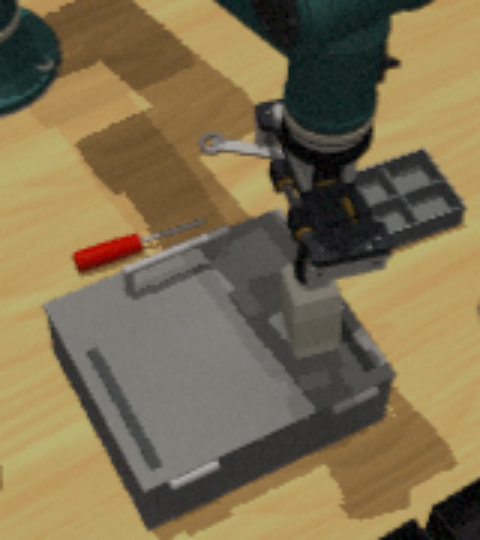

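The bottle now hangs vertically under the gripper. I'll tighten the grip, lift and carry it over the mat.

```bash
echo '{"plan":[[0.02, 0, 0, 0, 0], [0.02, 0, 0, 0, 0], [0.02, 0, 0, -0.02, 0], [0.02, 0, 0, -0.02, 0], [0.02, -0.015, 0, 0, 0], [0.02, -0.025, 0, 0, 0], [0.02, -0.03, 0, 0, 0], [0.02, -0.035, 0, 0, 0], [0.02, -0.035, 0, 0, 0], [0.02, -0.035, 0, 0, 0], [0.02, -0.035, 0, 0, 0], [0.02, -0.035, 0, 0, 0], [0.02, -0.035, 0, 0, 0], [0.02, -0.035, 0, 0, 0], [0.02, -0.03, 0, 0, 0], [0.02, -0.02, 0, 0, 0], [0.02, -0.0155, 0, 0, 0], [0.02, 0, 0, 0, 0], [0.02, 0, 0, 0, 0]]}' > rows.txt && python3 nudge.py rows.txt
python3 d.py .532 -.301 .12 1.268
cat > b.py <<'E'
from h import *
import sys
for n,(x0,y0,x1,y1) in dict(scene=(110,180,260,330),top=(300,110,440,260)).items():
    c=vision.snapshot(n)["color"][y0:y1,x0:x1];globals()[n]=cv2.resize(c,(390,400))
cv2.imwrite(sys.argv[1],np.hstack([scene,top]))
E
python3 b.py pics/l4.png
```

```text
time: 9.8
tool_pos: [0.5329, -0.3013, 0.2848]
ee_rot: [-3.141, -0.001, 1.267]
wrist_force: [0.7, 0.5, -2.1]
width: 0.0288
finger_force: 30.0
t 9.8 tcp [ 0.5329 -0.3013  0.2848] [-3.141e+00 -1.000e-03  1.267e+00] tool d [-0.0002 -0.0008  0.1648] turn -0.001 F [ 0.7  0.5 -2.1] M [-0.05  0.05 -0.01] w 0.0288 j6 [-0.61  0.23  1.05  0.    1.86 -0.3 ]
```

View pics/l4.png

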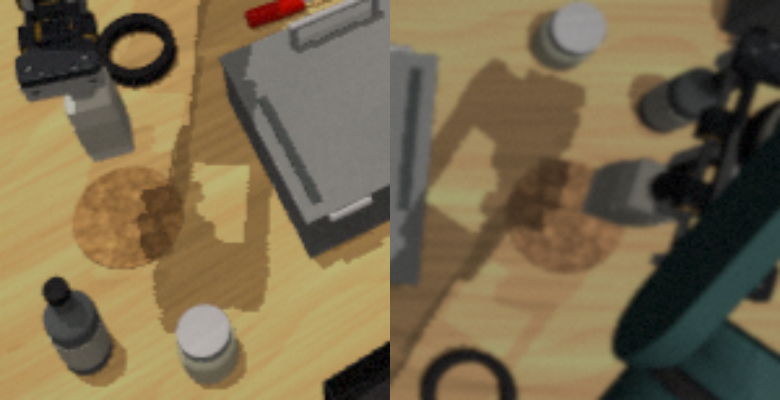

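The bottle hangs upright; in the scene view its edges lean like those of the upright spray. Now I'll descend to the mat.

```bash
echo '{"plan":[[0.02, 0, -0.0008, 0.02, 0], [0.02, 0, 0, 0.03, 0], [0.02, 0, 0, 0.03, 0], [0.02, 0, 0, 0.03, 0], [0.02, 0, 0, 0.025, 0], [0.02, 0, 0, 0.015, 0], [0.02, 0, 0, 0.005, 0], [0.02, 0, 0, 0, 0], [0.0294, 0, 0, 0, 0], [0.0296, 0, 0, 0, 0], [0.0298, 0, 0, 0, 0]]}' > rows.txt && python3 nudge.py rows.txt
echo '{"plan":[[0.0296, 0, 0, 0.003, 0], [0.0296, 0, 0, 0, 0]]}' > rows.txt && python3 nudge.py rows.txt
echo '{"plan":[[0.0296, 0, 0, 0.003, 0], [0.0296, 0, 0, 0, 0]]}' > rows.txt && python3 nudge.py rows.txt|sed -n '2p;4p;6p'
echo '{"plan":[[0.0296, 0, 0, 0.003, 0], [0.0296, 0, 0, 0, 0]]}' > rows.txt && python3 nudge.py rows.txt|sed -n '2p;4p;6p'
echo '{"plan":[[0.0296, 0, 0, 0.003, 0], [0.0296, 0, 0, 0, 0]]}' > rows.txt && python3 nudge.py rows.txt|sed -n '2p;4p;6p'
```

```text
time: 10.82
tool_pos: [0.5337, -0.3012, 0.1327]
ee_rot: [3.138, 0.001, 1.268]
wrist_force: [-0.4, 0.2, -2.1]
width: 0.0298
finger_force: 2.8
time: 10.98
tool_pos: [0.5328, -0.301, 0.1279]
ee_rot: [3.141, 0.0, 1.268]
wrist_force: [-1.1, 0.4, -2.0]
width: 0.0296
finger_force: 6.0
tool_pos: [0.5323, -0.3007, 0.1239]
wrist_force: [1.4, 0.0, -2.2]
finger_force: 6.1
tool_pos: [0.5323, -0.3006, 0.1206]
wrist_force: [-0.6, -0.2, -2.0]
finger_force: 6.1
tool_pos: [0.5332, -0.301, 0.1199]
wrist_force: [-0.7, 0.6, 3.1]
finger_force: 6.2
```

Contact at z≈0.120: the wrist force went from −2 to +3 N. Releasing and retreating upward.

```bash
echo '{"plan":[[0.0298, 0, 0, 0, 0], [0.030, 0, 0, 0, 0], [0.032, 0, 0, 0, 0], [0.04, 0, 0, 0, 0], [0.06, 0, 0, 0, 0], [0.06, 0, 0, 0, 0], [0.06, 0, 0, 0, 0], [0.06, 0, 0, -0.01, 0], [0.06, 0, 0, -0.03, 0], [0.06, 0, 0, -0.04, 0], [0.06, 0, 0, -0.04, 0], [0.06, 0, 0, -0.03, 0], [0.06, 0, 0, 0, 0]]}' > rows.txt && python3 nudge.py rows.txt
python3 d.py .4885 .012 .25 1.503
python3 b.py pics/l5.png
```

```text
time: 12.57
tool_pos: [0.5348, -0.3023, 0.2789]
ee_rot: [3.126, 0.005, 1.268]
wrist_force: [0.5, 0.5, 1.5]
width: 0.0603
finger_force: 0.0
t 12.5667 tcp [ 0.5348 -0.3023  0.2789] [3.126 0.005 1.268] tool d [ 0.2863 -0.1384  0.0254] turn -0.235 F [0.5 0.5 1.5] M [-0.02  0.08  0.02] w 0.0603 j6 [-0.61  0.22  1.08  0.    1.83 -0.3 ]
```

View pics/l5.png

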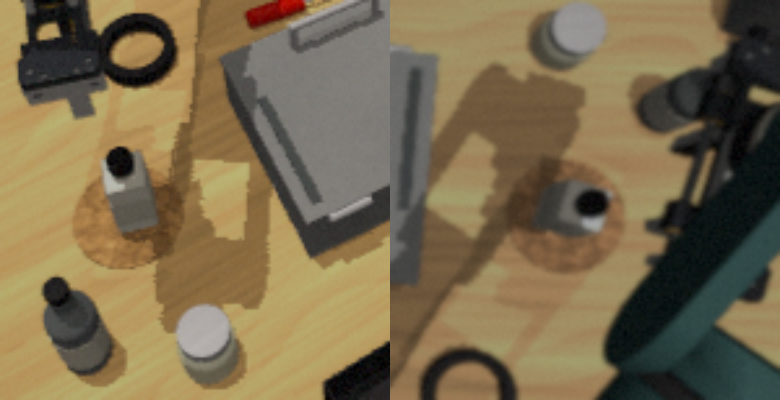

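The bottle stands upright on the mat; its cap is at crop (120,162) and its base at about (133,215). I'll check the centring by casting a ray through the cap top.

Run:
```python
from h import *
for n,(x0,y0,x1,y1) in dict(scene=(145,232,170,252),top=(362,175,385,195)).items():
    s=vision.snapshot(n);g=cv2.cvtColor(s["color"],cv2.COLOR_BGR2GRAY);z=np.zeros_like(g);z[y0:y1,x0:x1]=g[y0:y1,x0:x1]<40
    c=max(blobs(z,5),key=cv2.contourArea);e=cv2.minEnclosingCircle(c);print(n,e,plane(s,*e[0],.126))
s=vision.snapshot("scene");h=cv2.GaussianBlur(s["color"],(3,3),0);h=cv2.cvtColor(h,cv2.COLOR_BGR2HSV)
m=(h[...,0]<18)&(h[...,1]>115);z=np.zeros(m.shape,np.uint8);z[235:290,130:190]=m[235:290,130:190]
c=np.vstack(blobs(z,30));e=cv2.fitEllipse(cv2.convexHull(c));print("mat",e,plane(s,*e[0],.004))
```

```text
scene ((156.0, 240.14999389648438), 5.246294975280762) [ 0.5356593  -0.29145988  0.126     ]
top ((371.9166564941406, 186.22222900390625), 5.228314399719238) [ 0.53295139 -0.28919654  0.126     ]
mat ((166.0808868408203, 262.0096130371094), (51.48297119140625, 53.60154724121094), 89.23981475830078) [ 0.54807669 -0.28625258  0.004     ]
```

```bash
python3 - <<'E'
from h import *
s=vision.snapshot("scene")
h=cv2.GaussianBlur(cv2.imread("pics/scene0.png"),(5,5),0);h=cv2.cvtColor(h,cv2.COLOR_BGR2HSV)
m=(h[...,0]<18)&(h[...,1]>115);z=np.zeros(m.shape,np.uint8);z[232:292,128:192]=m[232:292,128:192]
c=max(blobs(z,30),key=cv2.contourArea);e=cv2.fitEllipse(c);print("mat",e,plane(s,*e[0],.004),np.ptp([plane(s,*p[0],.004)[:2] for p in c],axis=0))
E
python3 d.py .534 -.290 .118 1.268
```

```text
mat ((158.89382934570312, 261.4044494628906), (35.729827880859375, 41.43623733520508), 69.66606140136719) [ 0.53464159 -0.30412533  0.004     ] [0.12649779 0.12453482]
t 12.8667 tcp [ 0.5319 -0.3003  0.2658] [-3.137e+00 -2.000e-03  1.268e+00] tool d [ 0.0102 -0.0004  0.1478] turn -0.0 F [ 0.2  0.2 -0.8] M [-0.09  0.12  0.02] w 0.0599 j6 [-0.61  0.23  1.09  0.    1.83 -0.3 ]
```

The bottle stands about 12 mm off centre: (0.534, −0.290) against a mat centre of (0.533, −0.303). I'll regrip the cap and shift it.

```bash
echo '{"plan":[[0.06, 0.0102, -0.0004, 0.03, 0], [0.06, 0, 0, 0.04, 0], [0.06, 0, 0, 0.04, 0], [0.06, 0, 0, 0.03, 0], [0.06, 0, 0, 0.01, 0], [0.05, 0, 0, 0, 0], [0.04, 0, 0, 0, 0], [0.02, 0, 0, 0, 0], [0.02, 0, 0, 0, 0], [0.02, 0, 0, 0, 0], [0.02, 0, 0, 0, 0], [0.02, 0, 0, 0, 0]]}' > rows.txt && python3 nudge.py rows.txt
echo '{"plan":[[0.02, 0, 0, -0.005, 0], [0.02, 0, 0, -0.005, 0], [0.02, 0, 0, 0, 0], [0.02, -0.006, 0.0014, 0, 0], [0.02, -0.006, 0.0014, 0, 0], [0.02, 0, 0, 0, 0], [0.0294, 0, 0, 0, 0], [0.0296, 0, 0, 0.003, 0], [0.0296, 0, 0, 0.003, 0], [0.0296, 0, 0, 0, 0]]}' > rows.txt && python3 nudge.py rows.txt
echo '{"plan":[[0.0296, 0, 0, 0.003, 0], [0.0296, 0, 0, 0, 0]]}' > rows.txt && python3 nudge.py rows.txt|sed -n '2p;4p;6p'
echo '{"plan":[[0.0296, 0, 0, 0.002, 0], [0.0296, 0, 0, 0, 0]]}' > rows.txt && python3 nudge.py rows.txt|sed -n '2p;4p;6p'
```

```text
time: 13.87
tool_pos: [0.5363, -0.2917, 0.1211]
ee_rot: [3.137, 0.001, 1.268]
wrist_force: [-1.1, 0.6, 6.7]
width: 0.0292
finger_force: 30.0
time: 14.7
tool_pos: [0.534, -0.3028, 0.1215]
ee_rot: [-3.14, -0.001, 1.268]
wrist_force: [0.4, 0.2, -2.3]
width: 0.0297
finger_force: 5.6
tool_pos: [0.5347, -0.3032, 0.1209]
wrist_force: [-1.1, 0.7, 3.0]
finger_force: 6.0
tool_pos: [0.5351, -0.3036, 0.1203]
wrist_force: [-1.3, 1.6, 6.5]
finger_force: 6.5
```

```bash
echo '{"plan":[[0.0298, 0, 0, 0, 0], [0.030, 0, 0, 0, 0], [0.032, 0, 0, 0, 0], [0.04, 0, 0, 0, 0], [0.06, 0, 0, 0, 0], [0.06, 0, 0, 0, 0], [0.06, 0, 0, 0, 0], [0.06, 0, 0, -0.01, 0], [0.06, 0, 0, -0.03, 0], [0.06, 0, 0, -0.04, 0], [0.06, 0, 0, -0.04, 0], [0.06, 0, 0, -0.03, 0], [0.06, 0, 0, 0, 0], [0.06, 0, 0, 0, 0]]}' > rows.txt && python3 nudge.py rows.txt
python3 - <<'E'
from h import *
for n,(x0,y0,x1,y1) in dict(scene=(140,225,170,258),top=(362,175,390,202)).items():
    s=vision.snapshot(n);g=cv2.cvtColor(s["color"],cv2.COLOR_BGR2GRAY);z=np.zeros_like(g);z[y0:y1,x0:x1]=g[y0:y1,x0:x1]<40
    c=max(blobs(z,5),key=cv2.contourArea);e=cv2.minEnclosingCircle(c);print(n,e,plane(s,*e[0],.126))
E
python3 d.py .4885 .012 .25 1.503
```

```text
time: 16.2
tool_pos: [0.5354, -0.3039, 0.2715]
ee_rot: [3.135, 0.002, 1.268]
wrist_force: [-0.3, 0.7, -0.8]
width: 0.0602
finger_force: 0.0
scene ((151.5, 241.1999969482422), 5.412120819091797) [ 0.5320822  -0.30374827  0.126     ]
top ((375.9166564941406, 187.22222900390625), 5.228314399719238) [ 0.53050599 -0.29989947  0.126     ]
t 16.3 tcp [ 0.5341 -0.3031  0.2666] [-3.140e+00 -1.000e-03  1.268e+00] tool d [ 0.2871 -0.1375  0.0169] turn -0.235 F [-0.1  0.6 -0.3] M [-0.04  0.11 -0.03] w 0.0602 j6 [-0.61  0.23  1.09  0.    1.83 -0.31]
```

The bottle is centred now, within about 3 mm. Next I'll go over to the handle.

```bash
echo '{"plan":[[0.05, 0.0287, -0.01375, 0, 0], [0.05, 0.0287, -0.01375, 0, 0], [0.05, 0.0287, -0.01375, 0, 0], [0.05, 0.0287, -0.01375, 0, 0], [0.05, 0.0287, -0.01375, 0, 0], [0.05, 0.0287, -0.01375, 0, 0], [0.05, 0.0287, -0.01375, 0, 0], [0.05, 0.0287, -0.01375, 0, 0], [0.05, 0.0287, -0.01375, 0, 0], [0.05, 0.0287, -0.01375, 0, 0], [0.05, 0, 0, 0, -0.1175], [0.05, 0, 0, 0, -0.1175], [0.05, 0, 0, 0, 0], [0.05, 0, 0, 0, 0]]}' > rows.txt && python3 nudge.py rows.txt
python3 d.py .4885 .011 .116 1.502
```

```text
time: 17.47
tool_pos: [0.488, 0.0119, 0.2655]
ee_rot: [-3.138, -0.0, 1.5]
wrist_force: [-0.1, 0.4, -1.0]
width: 0.05
finger_force: 0.0
t 17.4667 tcp [0.488  0.0119 0.2655] [-3.138 -0.     1.5  ] tool d [-0.0009  0.0011  0.1495] turn -0.002 F [-0.1  0.4 -1. ] M [-0.05  0.05  0.05] w 0.05 j6 [-0.09 -0.05  1.39  0.    1.8  -0.02]
```

```bash
echo '{"plan":[[0.05, -0.001, 0.001, 0.03, 0], [0.05, 0, 0, 0.04, 0], [0.05, 0, 0, 0.04, 0], [0.05, 0, 0, 0.025, 0], [0.05, 0, 0, 0.013, 0], [0.05, 0, 0, 0, 0], [0.05, 0, 0, 0, 0]]}' > rows.txt && python3 nudge.py rows.txt
echo '{"plan":[[0.03, 0, 0, 0, 0], [0.002, 0, 0, 0, 0], [0.002, 0, 0, 0, 0], [0.002, 0, 0, 0, 0], [0.002, 0, 0, 0, 0], [0.002, 0, 0, 0, 0], [0.002, 0, 0, 0, 0], [0.002, 0, 0, 0, 0]]}' > rows.txt && python3 nudge.py rows.txt
python3 d.py .4885 .011 .116 1.502
```

```text
time: 18.05
tool_pos: [0.4888, 0.0103, 0.1183]
ee_rot: [-3.139, -0.0, 1.5]
wrist_force: [0.6, 0.1, 0.0]
width: 0.05
finger_force: 0.0
time: 18.72
tool_pos: [0.4899, 0.0107, 0.1198]
ee_rot: [3.141, -0.0, 1.503]
wrist_force: [-0.6, -1.0, 0.9]
width: 0.0093
finger_force: 30.0
t 18.7167 tcp [0.4899 0.0107 0.1198] [ 3.141 -0.     1.503] tool d [ 0.0002 -0.0014  0.0038] turn 0.001 F [-0.6 -1.   0.9] M [-0.12  0.05 -0.06] w 0.0093 j6 [-0.09 -0.01  1.65  0.    1.51 -0.03]
```

The handle is gripped. I'll raise the lid along its arc, in two halves.

```bash
echo '{"plan":[[0.002, 0, 0.0025, -0.0092, 0], [0.002, 0, 0.0025, -0.0092, 0], [0.002, 0, 0.0033, -0.0089, 0], [0.002, 0, 0.0033, -0.0089, 0], [0.002, 0, 0.004, -0.0086, 0], [0.002, 0, 0.004, -0.0086, 0], [0.002, 0, 0.0048, -0.0082, 0], [0.002, 0, 0.0048, -0.0082, 0], [0.002, 0, 0.0055, -0.0078, 0], [0.002, 0, 0.0055, -0.0078, 0], [0.002, 0, 0, 0, 0]]}' > rows.txt && python3 nudge.py rows.txt
python3 d.py .5284 .008 .204 1.502
```

```text
time: 19.63
tool_pos: [0.5303, 0.0077, 0.2072]
ee_rot: [3.141, 0.0, 1.503]
wrist_force: [-4.9, -1.1, -0.0]
width: 0.0089
finger_force: 30.0
t 19.6333 tcp [0.5303 0.0077 0.2072] [3.141 0.    1.503] tool d [ 0.0002 -0.0019  0.0032] turn 0.001 F [-4.9 -1.1 -0. ] M [-0.2   1.08 -0.01] w 0.0089 j6 [-0.09  0.04  1.41 -0.    1.68 -0.02]
```

```bash
echo '{"plan":[[0.002, 0, 0.0061, -0.0072, 0], [0.002, 0, 0.0061, -0.0072, 0], [0.002, 0, 0.0067, -0.0067, 0], [0.002, 0, 0.0067, -0.0067, 0], [0.002, 0, 0.0073, -0.006, 0], [0.002, 0, 0.0073, -0.006, 0], [0.002, 0, 0.0078, -0.0054, 0], [0.002, 0, 0.0078, -0.0054, 0], [0.002, 0, 0, 0, 0], [0.002, 0, 0, 0, 0], [0.002, 0, 0, 0, 0], [0.002, 0, 0, 0, 0]]}' > rows.txt && python3 nudge.py rows.txt
python3 d.py .5848 .005 .2538 1.502
python3 - <<'E'
from h import *
c=[vision.snapshot(n)["color"] for n in("scene","top")]
cv2.imwrite("pics/l6.png",np.hstack([cv2.resize(c[0][90:330,80:340],(420,388)),cv2.resize(c[1][80:300,200:400],(380,388))]))
E
```

```text
time: 20.63
tool_pos: [0.5842, 0.0036, 0.2582]
ee_rot: [-3.142, 0.001, 1.502]
wrist_force: [-6.4, -1.2, 4.6]
width: 0.0091
finger_force: 30.0
t 20.6333 tcp [0.5842 0.0036 0.2582] [-3.142e+00  1.000e-03  1.502e+00] tool d [0.0014 0.0005 0.0044] turn 0.0 F [-6.4 -1.2  4.6] M [-0.38  1.44 -0.1 ] w 0.0091 j6 [-0.09  0.16  1.19 -0.    1.8  -0.02]
```

View pics/l6.png

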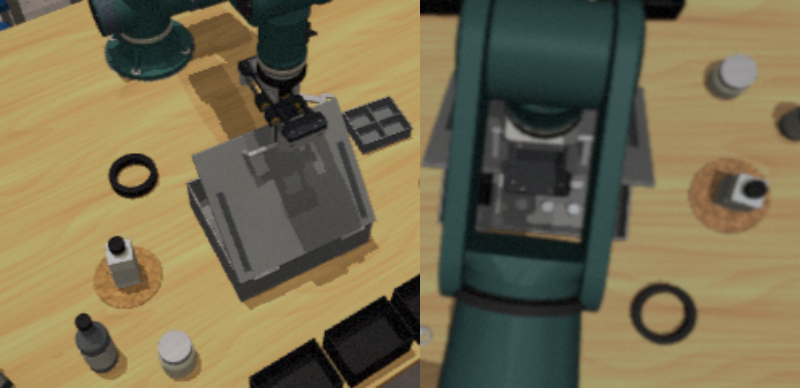

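The lid is half open with the gripper on the bar. Its near corners are at crop (193,155) and (338,98), and the bottle is still standing on the mat. I'll check the angle from the corner rays and averaged TCP readings.

Run:
```python
from h import *
s=vision.snapshot("scene");f=np.array([np.cos(-.068),np.sin(-.068),0]);l=np.array([-f[1],f[0],0])
H=np.array([.4889,.0113,.086])+.212*f; print(H)
for (u,v),y in(((199.5,185.9),-.142),((289.2,150.6),.142)):
    o,d=ray(s,u,v);k=(y-(o-H)@l)/(d@l);p=o+k*d-H;X,Z=p@f,p[2];print(X,Z,np.hypot(X,Z),np.degrees(np.arctan2(Z,-X)-np.arctan2(8,240)))
P=[]
for i in range(8):
    vision.snapshot("top");P.append(robot.get_obs()["tool_pos"])
p=np.mean(P,0)-H;X,Z=p@f,p[2]+.0165;print(np.mean(P,0),np.std(P,0),X,Z,np.hypot(X,Z),np.degrees(np.arctan2(Z,-X)-np.arctan2(48,212)))
```

```text
[ 0.70041004 -0.00310489  0.086     ]
-0.16311832395781156 0.17943983509690017 0.24249998356785157 45.81869683510274
-0.1627467035209768 0.17475310889501303 0.23879936887566727 45.12826018962266
[0.58416583 0.00366342 0.25819014] [1.33136588e-05 5.70992189e-06 2.58903957e-05] -0.11643545467395336 0.18869014107194593 0.2217232158410145 45.56488284808175
```

```bash
python3 -c "
from bench import robot, vision, order;print(order.close_job())"
```

```text
the job is handed in; nothing more can be done
None
```

The bottle stands upright within about 3 mm of the mat's centre, and the gripper is still holding the lid open at about 45° (measured 45 to 46°); the job was handed in at about 21 s of the 64 s allowed.

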